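Stack a radio unit square in the assembly pocket and fold the hold-down leaves

ROBOT

A 6-joint arm with a two-finger parallel gripper is mounted at the origin on the work surface. World frame = base frame: x ahead of the robot, y to its left, z up, the work surface at z = 0. Lengths are in m, angles in rad, forces in N, time in s.
With the tool pointing down it reaches from about 0.35 to 0.925 m from the base axis. Payload 6.4 kg.
Tool frame: the origin (TCP) lies on the mounting face of the last link; the fingertips stand robot.finger_overhang ahead of it and the grasp point (between the pads) lies 155 mm ahead of it (robot.finger_overhang is the distance from the TCP to the fingertips, in m); z points along the fingers, y is the line along which they close (so a half turn about z gives the same grasp; the last joint's range is limited). The gripper opens to 85 mm and grips with 20 to 120 N. Pads are 22 mm wide; open, the fingers measure 114 mm over their backs; the gripper's body (76 mm by 85 mm) begins 54 mm behind the grasp point. The pads swing forward as they close: fully open they stand 13 mm farther back than shut.
Start: joints at [0.976, 0.245, 1.558, -0, 1.339, -0.174], TCP at [0.266, 0.593, 0.405] pointing down, gripper open.
Joint ranges: [-3.13, 3.13], [-1.02, 2.26], [0.13, 2.54], [-0.95, 4.09], [0.21, 2.88], [-2.74, 2.74]. Speed limits (rad/s): [2.57, 2.57, 3.14, 3.14, 3.14, 3.14].

INTERFACE

Orientations are given as [roll, pitch, yaw] about the fixed x, y, z axes, in that order (R = Rz(yaw) Ry(pitch) Rx(roll)).
In Python, from plant import robot gives the robot as it stands.
- The arm moves only by the shell command python3 -m creep 'ROWS' [FORCE]. ROWS is JSON, a list of rows, each an object of numbers: "x", "y", "z": the shift along the tool's x, y, z in mm; "wx", "wy", "wz": the turn, a rotation vector about the tool's x, y, z in rad; "jaw": the finger opening in mm, from 0 to 85.4. In form: [{"x": .., "y": .., "z": .., "wx": .., "wy": .., "wz": .., "jaw": ..}, ...]. A call has 1 to 10 rows; each row is the pose to reach, as a shift and turn from the pose commanded when the call began, along the tool's axes at that moment; what a row does not reach only later rows make up. A row lasts 1/8 s, in which the tool goes at most 62.5 mm and 10.7 degrees, less where a joint would pass 70% of its speed; a pose out of reach is approached as far as the arm can. A call with a gripper value outside its range is refused whole. The fingers move at their own pace and stop on an object; FORCE is the grip in N (left out, the last holds). Time passes only in rows, so rows that repeat a pose let the fingers close. It gives the time, the measured TCP pose, the force, the opening and the grip force at its end, in the units of the state.
- robot.get_state(): the state, without advancing time (a new reading comes with each control period).
- robot.read_camera(name): name is "scene" or "top"; returns the picture (480x640x3 uint8, red, green, blue); there is no depth.
- robot.camera_params(name): a dict with "camera_matrix" (3x3 intrinsics, pixels), "rvec" (rotation vector, rad) and "tvec" (3), from world to camera coordinates, as OpenCV has them. Camera axes: x right, y down, z forward; pixel columns grow to the right and rows downward; lengths in m; the calibration is good to about 2 mm. A picture is of the moment at which its call begins. camera_params takes no time and is no camera call.
- robot.job_done(): hands the job in; it is judged then, once.
The state is a dict: "t": time; "joint_positions": joint angles; "dq": joint speeds; "effort": joint torques, N m; "tool_pos": TCP position; "tool_rot": TCP orientation; "contact_force": force on the tool from outside, world axes, zero at the start; "moment": the same for the moment, N m; "width": opening from 0.0 (shut) to 1.0 (fully open); "grip_force": force on a finger pad.
Only numpy, scipy, OpenCV 4.12 (cv2) and the standard library are available. Lean on these libraries where they do the work, as an engineer would, in place of code of your own. Each camera call takes 0.05 s, during which the arm holds its last target. There are 200 camera calls.

TASK

Push the dark chassis over the bench into the corner pocket until it sits square against both fences, then lay the open aluminium spacer frame on it and the black front panel on that, each also home against both fences. Then fold down the leaf on the side fence and after it the leaf on the far fence. Work gently: never press a part against the pocket with more than 50 N, and leave the bin, the screwdriver and the bottle alone.

Things in the scene. Friction and masses are not known exactly. Their poses are not given: they have to be found in the camera images.
- fixture: Aluminium corner pocket on the bench. Origin on the bench at the seat centre: stacked parts have their origins at x = y = 0 here. x to the far fence, y to the side fence; open on -x and -y. Inner face of the far fence (57 mm high, 160 long, 12 thick) at x = 50 mm, of the side fence (53 high, 100 long, 12 thick) at y = 70 mm. Outside each a foot 30 mm wide, 6 high. Each fence has a hinged leaf.
- chassis: Dark steel chassis with a blue circuit board on top, a closed box 100 (x) x 140 (y) x 32 mm high, about 0.5 kg, too wide to grasp. Origin at the centre of its underside.
- spacer: Aluminium spacer frame 100 (x) x 140 (y) x 14 mm high, about 0.15 kg, rims 12 mm wide, with one crossbar 12 mm wide through its centre along x (76 mm long, full height) and an opening of 52 mm (y) x 76 mm (x) on either side of the bar. Origin at the centre of its underside.
- panel: Black front panel 100 (x) x 140 (y) x 5 mm with a black knob of 32 mm diameter standing in its centre from z = 5 to 30 mm, about 0.2 kg. Origin at the centre of its underside.
- side_leaf (a joint): Hinge of the steel leaf on the side fence, rad: 0 = folded down level over the stack, 1.57 = upright, more = leaning outwards. Axis along fixture x through y = 76, z = 54.5 mm (fixture frame); leaf 42 mm from axis to free edge, 3 mm thick, 80 mm wide, centred on x = -5 mm. Stays where it is left.
- side_leaf_edge (a point): Middle of the free edge of the side leaf.
- far_leaf (a joint): Hinge of the steel leaf on the far fence, rad: 0 = folded down level (over a corner of the side leaf), 1.57 = upright, more = leaning outwards. Axis along fixture y through x = 56, z = 58.5 mm (fixture frame); leaf 34 mm from axis to free edge, 3 mm thick, 100 mm wide, centred on y = -8 mm. Stays where it is left.
- far_leaf_edge (a point): Middle of the free edge of the far leaf.
- bin: Bystander: open blue plastic bin 100 x 130 x 55 mm; origin at the centre of its underside.
- screwdriver: Bystander: screwdriver 200 mm long with a red handle, lying on the bench.
- bottle: Bystander: small white bottle, 50 mm in diameter, 120 mm high; origin at the centre of its underside.

How it is judged:
By the outcome, as a careful person would: the job done as asked, in the order asked, and still so for the second after the job is handed in, with the robot touching nothing.
It also fails if it takes over 72 s, if anything falls off the work surface, if the arm or the gripper's body presses on something with over 40 N, if the wrist force passes 120 N, or if a joint passes its speed limit or range.

## Working session

There is one attempt and no reset: what is moved stays moved. The work goes in short steps, Python scripts to look and compute and a shell command to move; the robot and the scene stay as the last step left them, time stands still between calls to the robot, and variables do not carry over. Pictures are saved under pics/ and viewed, at most 10 in all, crops included, and the job is handed in when it is done.

```bash
mkdir -p pics; ls; python3 - <<'E'
from plant import robot
import cv2
for n in("scene","top"):
    cv2.imwrite(f"pics/{n}0.png",robot.read_camera(n)[:,:,::-1])
    print(robot.camera_params(n))
print(robot.get_state(),robot.finger_overhang)
E
```

```text
pics
{'camera_matrix': array([[449.39294624,   0.        , 315.28716769],
       [  0.        , 449.39294624, 245.42735788],
       [  0.        ,   0.        ,   1.        ]]), 'rvec': array([ 1.66280266,  1.54092415, -0.83429071]), 'tvec': array([-0.06079815, -0.27788971,  1.49531625])}
{'camera_matrix': array([[478.23408988,   0.        , 314.10884192],
       [  0.        , 478.23408988, 236.95301575],
       [  0.        ,   0.        ,   1.        ]]), 'rvec': array([ 2.16771364, -2.17397523,  0.07865424]), 'tvec': array([0.00129512, 0.61060911, 1.00991552])}
{'t': 0.1, 'joint_positions': array([ 9.75899564e-01,  2.45766935e-01,  1.55889606e+00, -5.33590922e-05,
        1.33870713e+00, -1.74116711e-01]), 'dq': array([-0.00076398, -0.00212277, -0.00081008,  0.00031115,  0.00028099,
       -0.00027404]), 'effort': array([-2.65660301e-04, -4.30668354e+01, -3.27129149e+01, -8.13602787e-05,
        2.78029431e-03,  4.22997104e-06]), 'tool_pos': array([0.26540068, 0.5931273 , 0.4036736 ]), 'tool_rot': array([-3.13983307e+00, -2.56802839e-04,  2.72082469e+00]), 'contact_force': array([ 0.56412553,  0.28419184, -0.11285319]), 'moment': array([ 0.02363508, -0.03841419, -0.00108056]), 'grip_force': 0.0, 'width': 1.0019816470948966} 0.1734
```

View pics/top0.png

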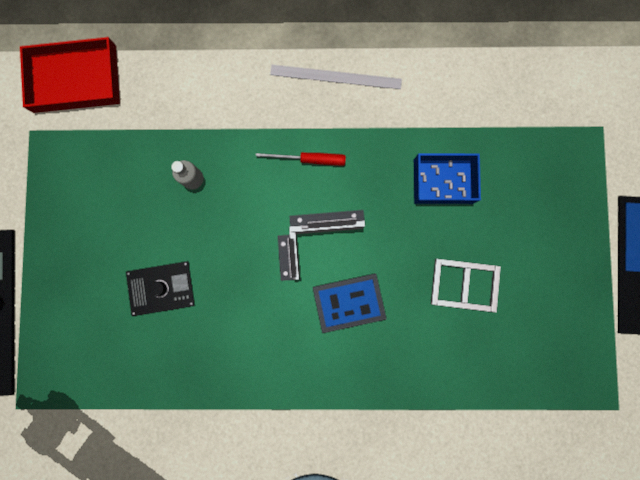

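View pics/scene0.png

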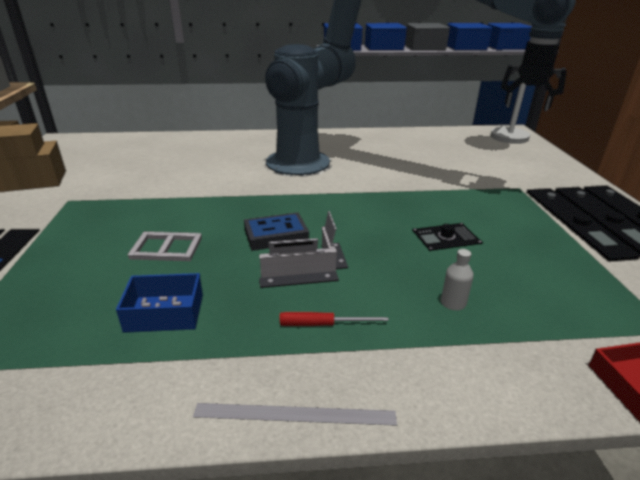

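```bash
cat > h.py <<'E'
import numpy as np, cv2
from scipy.optimize import minimize
from scipy.spatial.transform import Rotation as R
from plant import robot
def proj(n,P):
    c=robot.camera_params(n); return cv2.projectPoints(np.float64(P).reshape(-1,1,3),c["rvec"],c["tvec"],c["camera_matrix"],None)[0][:,0]
def ray(n,uv,z):
    c=robot.camera_params(n); M=cv2.Rodrigues(c["rvec"])[0]; o=-M.T@c["tvec"]
    d=M.T@np.linalg.solve(c["camera_matrix"],[*uv,1]); return o+d*(z-o[2])/d[2]
def box(x,y,a,hx,hy,z0,z1):
    c,s=np.cos(a),np.sin(a)
    return [[x+c*u-s*v,y+s*u+c*v,z] for u in(-hx,hx) for v in(-hy,hy) for z in(z0,z1)]
def mask(im,uv,r=50):
    "not-green blob near uv"
    im=im.astype(int); m=(im[...,1]-np.maximum(im[...,0],im[...,2])<20).astype(np.uint8)
    w=np.zeros_like(m); cv2.circle(w,tuple(map(int,uv)),r,1,-1); m=m*w
    k,l,s,c=cv2.connectedComponentsWithStats(m); i=1+np.argmax(s[1:,4]); return (l==i).astype(np.uint8)
def fit(n,m,x0,hx,hy,z0,z1):
    S=8; f=cv2.morphologyEx(m,cv2.MORPH_CLOSE,np.ones((3,3)))
    c,_=cv2.findContours(f,cv2.RETR_EXTERNAL,cv2.CHAIN_APPROX_NONE); f=cv2.drawContours(f*0,c,-1,1,-1).astype(float)
    def cost(p):
        h=cv2.convexHull(proj(n,box(p[0],p[1],p[2],hx,hy,z0,z1)).astype(np.float32))[:,0]
        g=np.zeros((480*S//2,640*S//2),np.uint8); S2=S//2
        cv2.fillConvexPoly(g,np.int32(np.round(((h+.5)*S2-.5)*16)),255,shift=4)
        return np.abs(cv2.resize(g,(640,480),interpolation=cv2.INTER_AREA)/255-f).sum()
    s=np.array([[0,0,0],[.006,0,0],[0,.006,0],[0,0,.08]])
    r=minimize(cost,x0,method="Nelder-Mead",options=dict(initial_simplex=np.array(x0)+s,xatol=1e-4,fatol=.05)); return r.x,r.fun
E
python3 - <<'E'
from h import *
im=robot.read_camera("top"); sc=robot.read_camera("scene")
for nm,uv,z0,z1,a0 in(("chassis",(349,303),0,.032,.15),("spacer",(466,286),0,.014,-.1),("panel",(160,288),0,.005,.15)):
    m=mask(im,uv); p=ray("top",uv,z1); print(nm,fit("top",m,[p[0],p[1],a0],.05,.07,z0,z1), m.sum())
a=cv2.resize(im[195:295,265:385],None,fx=6,fy=6,interpolation=cv2.INTER_CUBIC)
cv2.imwrite("pics/fix.png",a[:,:,::-1])
a=cv2.resize(sc[205:290,240:360],None,fx=6,fy=6,interpolation=cv2.INTER_CUBIC)
cv2.imwrite("pics/fixs.png",a[:,:,::-1])
E
```

```text
chassis (array([ 0.46947422, -0.07450796,  0.20637115]), np.float64(62.27450980392156)) 3122
spacer (array([ 0.5060215 , -0.32890586, -0.12293193]), np.float64(65.00392156862745)) 1633
panel (array([0.50026572, 0.34098536, 0.16413148]), np.float64(72.34509803921569)) 2887
```

View pics/fix.png

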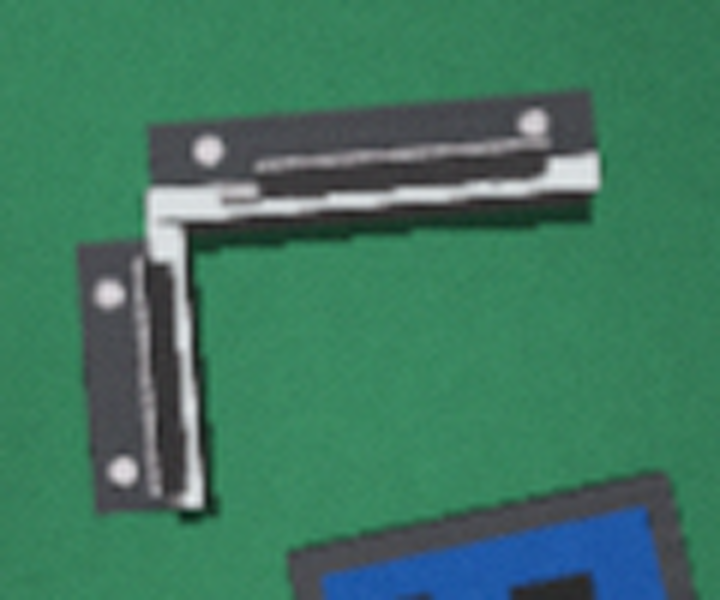

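View pics/fixs.png

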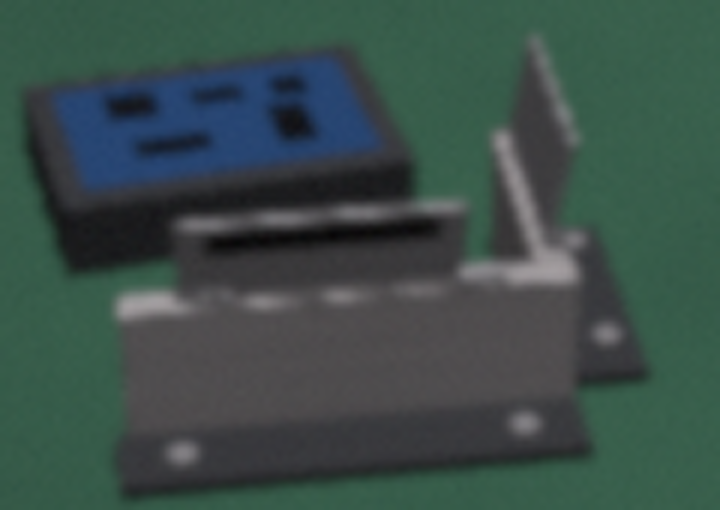

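```bash
cat > fx.py <<'E'
from h import *
from scipy.optimize import least_squares
T=[((92,82,6),(148,125)),((92,-78,6),(590,90)),((62,82,57),(148,188)),((62,-78,57),(598,152)),((50,-78,57),(600,189)),((-50,70,53),(204,509)),((50,112,6),(78,244)),((-50,112,6),(97,514))]
S=[((62,-78,57),(118,296)),((62,82,57),(578,256)),((50,112,6),(648,374)),((-50,112,6),(597,232)),((92,82,0),(592,455)),((92,-78,0),(124,495))]
def W(p,P):
    P=np.array(P,float)/1000; c,s=np.cos(p[2]),np.sin(p[2])
    return np.c_[p[0]+c*P[:,0]-s*P[:,1],p[1]+s*P[:,0]+c*P[:,1],P[:,2]]
def res(p,which="TS"):
    r=[]
    for n,L,o in(("top",T,(265,195)),("scene",S,(240,205))):
        if n[0].upper() in which: r.append(proj(n,W(p,[a for a,_ in L]))-(np.array([b for _,b in L])/6-.42+o))
    return np.concatenate(r).ravel()
if __name__=="__main__":
    for w in("T","S","TS"):
        r=least_squares(res,[.56,0,.07],args=(w,),loss="soft_l1",f_scale=.5); print(w,r.x,np.round(res(r.x,w).reshape(-1,2),1).tolist())
E
python3 fx.py; python3 - <<'E'
from h import *
sc=robot.read_camera("scene"); im=robot.read_camera("top")
for nm,P,h in(("chassis",(.4695,-.0745,.206),.032),("spacer",(.506,-.329,-.123),.014),("panel",(.5003,.341,.164),.005)):
    uv=proj("scene",[[P[0],P[1],h/2]])[0]; m=mask(sc,uv,45 if nm!="chassis" else 36); print(nm,uv,fit("scene",m,P,.05,.07,0,h),m.sum())
for uv in((466,286),(466,270)): print(im[uv[1],uv[0]])
E
```

```text
T [ 0.57523009 -0.03435259  0.07578271] [[0.2, -0.1], [-1.5, 0.0], [-0.3, 0.3], [0.4, 0.3], [0.6, -0.2], [0.1, -0.5], [-0.2, -0.1], [-0.1, 0.2]]
S [ 0.57105921 -0.03227547  0.05683329] [[-0.2, 1.8], [-0.1, 3.1], [0.1, -1.0], [0.3, -1.5], [-0.8, 0.3], [0.9, -0.4]]
TS [ 0.57491956 -0.03376294  0.07287021] [[0.1, -0.1], [-1.7, 0.3], [-0.5, 0.3], [0.2, 0.6], [0.4, 0.0], [-0.2, -0.4], [-0.4, -0.1], [-0.5, 0.2], [-0.5, 3.2], [-0.2, 3.8], [-0.2, -0.4], [-0.6, -1.0], [-0.7, 1.0], [0.9, 1.1]]
chassis [275.10597447 230.57322465] (array([ 0.49624776, -0.07600694,  0.3981882 ]), np.float64(1933.2470588235296)) 4012
spacer [165.38158459 245.68965723] (array([ 0.58580917, -0.31660913, -0.71443435]), np.float64(4191.482352941176)) 5948
panel [445.87636983 235.92523793] (array([ 0.58180396,  0.30098138, -0.20184735]), np.float64(4715.070588235294)) 6044
[216 218 218]
[214 217 217]
```

```bash
cat > go.py <<'E'
# go.py fx fy(mm, fixture) ztip(mm) yaw_rel(deg: tool-yaw minus fixture yaw) -> tool-frame shift
import sys; from h import *
F=np.array([.5752,-.0343,.0758])
def rel(fx,fy,zt,yd):
    s=robot.get_state(); Rm=R.from_euler("xyz",s["tool_rot"]); a=F[2]; c,sn=np.cos(a),np.sin(a)
    w=np.array([F[0]+(c*fx-sn*fy)/1e3,F[1]+(sn*fx+c*fy)/1e3,zt/1e3+.1734])
    d=Rm.inv().apply(w-s["tool_pos"])*1e3
    rv=(Rm.inv()*R.from_euler("xyz",[np.pi,0,a+np.radians(yd)])).as_rotvec()
    p=s["tool_pos"]-[F[0],F[1],0]; 
    print("now fix mm",np.round([(c*p[0]+sn*p[1])*1e3,(c*p[1]-sn*p[0])*1e3,(p[2]-.1734)*1e3],1),"yawrel",round(np.degrees(s["tool_rot"][2]-a),2),"t",round(s["t"],2),"F",np.round(s["contact_force"],1),"w",round(s["width"]*85.4,1),"grip",round(s["grip_force"],1))
    print("shift",np.round(d,1),"turn",np.round(rv,3))
if __name__=="__main__":
    A=list(map(float,sys.argv[1:]))
    for i in range(0,len(A),4): rel(*A[i:i+4])
E
python3 go.py -192 -30 80 180
```

```text
now fix mm [-261.3  649.2  230.9] yawrel 151.55 t 0.3 F [ 0.4 -0.7 -0.4] w 85.5 grip 0.0
shift [-384.5 -564.   151.3] turn [-0.001 -0.    -0.497]
```

```bash
python3 -m creep '[{"x":-384,"y":-564,"z":100,"wz":-0.497},{"x":-384,"y":-564,"z":100,"wz":-0.497},{"x":-384,"y":-564,"z":100,"wz":-0.497},{"x":-384,"y":-564,"z":100,"wz":-0.497},{"x":-384,"y":-564,"z":100,"wz":-0.497},{"x":-384,"y":-564,"z":100,"wz":-0.497},{"x":-384,"y":-564,"z":100,"wz":-0.497},{"x":-384,"y":-564,"z":100,"wz":-0.497},{"x":-384,"y":-564,"z":100,"wz":-0.497},{"x":-384,"y":-564,"z":100,"wz":-0.497}]'; python3 go.py -192 -30 80 180
```

```text
now fix mm [-261.3  649.2  230.9] yawrel 151.55 t 0.3 F [ 0.4 -0.7 -0.4] w 85.5 grip 0.0
shift [-384.5 -564.   151.3] turn [-0.001 -0.    -0.497]invalid input
```

```bash
python3 -m creep '[{"x":-384,"y":-564,"z":100,"wx":0,"wy":0,"wz":-0.497,"jaw":85},{"x":-384,"y":-564,"z":100,"wx":0,"wy":0,"wz":-0.497,"jaw":85},{"x":-384,"y":-564,"z":100,"wx":0,"wy":0,"wz":-0.497,"jaw":85},{"x":-384,"y":-564,"z":100,"wx":0,"wy":0,"wz":-0.497,"jaw":85},{"x":-384,"y":-564,"z":100,"wx":0,"wy":0,"wz":-0.497,"jaw":85},{"x":-384,"y":-564,"z":100,"wx":0,"wy":0,"wz":-0.497,"jaw":85},{"x":-384,"y":-564,"z":100,"wx":0,"wy":0,"wz":-0.497,"jaw":85},{"x":-384,"y":-564,"z":100,"wx":0,"wy":0,"wz":-0.497,"jaw":85},{"x":-384,"y":-564,"z":100,"wx":0,"wy":0,"wz":-0.497,"jaw":85},{"x":-384,"y":-564,"z":100,"wx":0,"wy":0,"wz":-0.497,"jaw":85}]'; python3 go.py -192 -30 80 180
```

```text
t: 1.55
tool_pos: [0.3743, -0.0174, 0.3143]
tool_rot: [-3.141, 0.002, -3.066]
contact_force: [1.0, 0.3, -0.0]
width: 0.996
grip_force: 0.0
now fix mm [-199.1   32.   140.9] yawrel -179.99 t 1.55 F [ 1.   0.3 -0. ] w 85.1 grip 0.0
shift [ -7. -62.  61.] turn [-0.001  0.002  0.   ]
```

```bash
python3 -m creep '[{"x":-7,"y":-58,"z":60,"wx":0,"wy":0,"wz":0,"jaw":85},{"x":-7,"y":-58,"z":60,"wx":0,"wy":0,"wz":0,"jaw":85},{"x":-7,"y":-58,"z":60,"wx":0,"wy":0,"wz":0,"jaw":85},{"x":-7,"y":-58,"z":60,"wx":0,"wy":0,"wz":0,"jaw":85}]'; python3 go.py -192 -30 5 180
```

```text
t: 2.05
tool_pos: [0.386, -0.0723, 0.2548]
tool_rot: [-3.141, 0.001, -3.065]
contact_force: [-0.6, 0.1, 0.5]
width: 0.994
grip_force: 0.0
now fix mm [-191.6  -23.6   81.4] yawrel -179.94 t 2.05 F [-0.6  0.1  0.5] w 84.9 grip 0.0
shift [ 0.5 -6.4 76.4] turn [-0.     0.001  0.001]
```

```bash
python3 -m creep '[{"x":0,"y":0,"z":50,"wx":0,"wy":0,"wz":0,"jaw":85},{"x":0,"y":0,"z":75,"wx":0,"wy":0,"wz":0,"jaw":85},{"x":-4,"y":0,"z":75,"wx":0,"wy":0,"wz":0,"jaw":85},{"x":-12,"y":0,"z":75,"wx":0,"wy":0,"wz":0,"jaw":85},{"x":-20,"y":0,"z":75,"wx":0,"wy":0,"wz":0,"jaw":85},{"x":-30,"y":0,"z":75,"wx":0,"wy":0,"wz":0,"jaw":85},{"x":-42,"y":0,"z":75,"wx":0,"wy":0,"wz":0,"jaw":85},{"x":-54,"y":0,"z":75,"wx":0,"wy":0,"wz":0,"jaw":85},{"x":-66,"y":0,"z":75,"wx":0,"wy":0,"wz":0,"jaw":85},{"x":-78,"y":0,"z":75,"wx":0,"wy":0,"wz":0,"jaw":85}]'; python3 go.py -72 -24 5 180
python3 - <<'E'
from h import *
im=robot.read_camera("top"); a=cv2.resize(im[190:350,240:400],None,fx=3.5,fy=3.5,interpolation=cv2.INTER_CUBIC)
cv2.imwrite("pics/p1.png",a[:,:,::-1])
E
```

```text
t: 3.3
tool_pos: [0.4644, -0.0668, 0.179]
tool_rot: [-3.142, -0.0, -3.065]
contact_force: [-4.5, -0.3, 3.8]
width: 0.994
grip_force: 2.2
now fix mm [-113.   -24.     5.6] yawrel -179.98 t 3.3 F [-4.5 -0.3  3.8] w 84.9 grip 2.2
shift [-41.   -0.    0.6] turn [-0. -0.  0.]
```

View pics/p1.png

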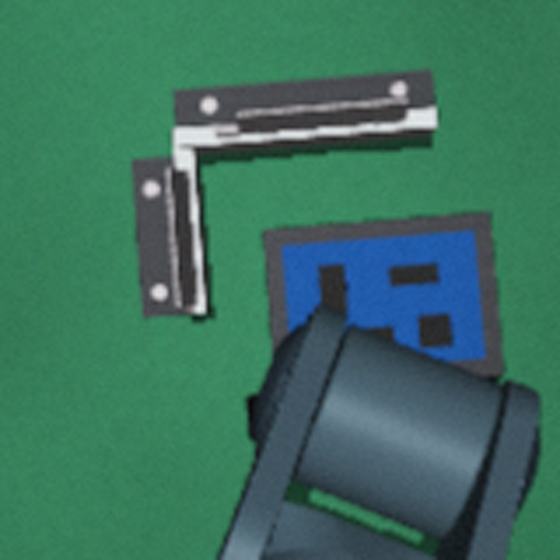

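```bash
python3 -m creep '[{"x":-12,"y":0,"z":0,"wx":0,"wy":0,"wz":0,"jaw":85},{"x":-24,"y":0,"z":0,"wx":0,"wy":0,"wz":0,"jaw":85},{"x":-34,"y":0,"z":0,"wx":0,"wy":0,"wz":0,"jaw":85},{"x":-40,"y":0,"z":0,"wx":0,"wy":0,"wz":0,"jaw":85},{"x":-42,"y":0,"z":0,"wx":0,"wy":0,"wz":0,"jaw":85},{"x":-44,"y":0,"z":0,"wx":0,"wy":0,"wz":0,"jaw":85},{"x":-45,"y":0,"z":0,"wx":0,"wy":0,"wz":0,"jaw":85}]'; python3 go.py -61 -24 5 180
python3 - <<'E'
from h import *
im=robot.read_camera("top"); a=cv2.resize(im[190:350,240:400],None,fx=3.5,fy=3.5,interpolation=cv2.INTER_CUBIC)
cv2.imwrite("pics/p2.png",a[:,:,::-1])
E
```

```text
t: 4.22
tool_pos: [0.5084, -0.0634, 0.1791]
tool_rot: [-3.142, -0.0, -3.065]
contact_force: [-4.2, -0.5, 2.2]
width: 0.996
grip_force: 1.9
now fix mm [-68.9 -23.9   5.7] yawrel -179.98 t 4.22 F [-4.2 -0.5  2.2] w 85.1 grip 1.9
shift [-7.9 -0.1  0.7] turn [-0. -0.  0.]
```

```bash
python3 -m creep '[{"x":-1,"y":0,"z":0,"wx":0,"wy":0,"wz":0,"jaw":85},{"x":-2,"y":0,"z":0,"wx":0,"wy":0,"wz":0,"jaw":85},{"x":-3,"y":0,"z":0,"wx":0,"wy":0,"wz":0,"jaw":85},{"x":-4,"y":0,"z":0,"wx":0,"wy":0,"wz":0,"jaw":85}]'; python3 go.py -61 -24 5 180
```

```text
t: 4.78
tool_pos: [0.5125, -0.063, 0.1791]
tool_rot: [3.142, -0.0, -3.065]
contact_force: [-3.6, 0.2, 3.2]
width: 0.994
grip_force: 2.0
now fix mm [-64.7 -23.9   5.7] yawrel -179.98 t 4.78 F [-3.6  0.2  3.2] w 84.9 grip 2.0
shift [-3.7 -0.1  0.7] turn [ 0. -0.  0.]
```

```bash
python3 -m creep '[{"x":-1,"y":0,"z":0,"wx":0,"wy":0,"wz":0,"jaw":85},{"x":-2,"y":0,"z":0,"wx":0,"wy":0,"wz":0,"jaw":85},{"x":-2.5,"y":0,"z":0,"wx":0,"wy":0,"wz":0,"jaw":85}]'; python3 go.py -61 -24 5 180
```

```text
t: 5.15
tool_pos: [0.515, -0.0629, 0.1791]
tool_rot: [3.142, -0.0, -3.065]
contact_force: [-4.4, -0.7, 2.1]
width: 0.995
grip_force: 2.2
now fix mm [-62.2 -23.9   5.7] yawrel -179.98 t 5.15 F [-4.4 -0.7  2.1] w 85.0 grip 2.2
shift [-1.2 -0.1  0.7] turn [ 0. -0.  0.]
```

```bash
python3 -m creep '[{"x":-1,"y":0,"z":0,"wx":0,"wy":0,"wz":0,"jaw":85},{"x":-1.5,"y":0,"z":0,"wx":0,"wy":0,"wz":0,"jaw":85},{"x":-2,"y":0,"z":0,"wx":0,"wy":0,"wz":0,"jaw":85}]'; python3 go.py -61 -24 5 180
```

```text
t: 5.52
tool_pos: [0.5165, -0.0628, 0.179]
tool_rot: [3.141, -0.003, -3.065]
contact_force: [-9.9, -0.8, 7.7]
width: 0.997
grip_force: 4.8
now fix mm [-60.7 -23.9   5.6] yawrel -179.96 t 5.53 F [-9.9 -0.8  7.7] w 85.2 grip 4.8
shift [ 0.3 -0.1  0.6] turn [ 0.    -0.003  0.001]
```

```bash
python3 -m creep '[{"x":10,"y":0,"z":0,"wx":0,"wy":0,"wz":0,"jaw":85},{"x":10,"y":-10,"z":-45,"wx":0,"wy":0,"wz":0.1,"jaw":85},{"x":0,"y":-60,"z":-60,"wx":0,"wy":0,"wz":0.28,"jaw":50},{"x":-30,"y":-104,"z":-60,"wx":0,"wy":0,"wz":0.46,"jaw":50},{"x":-57,"y":-104,"z":-60,"wx":0,"wy":0,"wz":0.64,"jaw":50},{"x":-57,"y":-104,"z":-60,"wx":0,"wy":0,"wz":0.82,"jaw":50},{"x":-57,"y":-104,"z":-60,"wx":0,"wy":0,"wz":1.0,"jaw":50},{"x":-57,"y":-104,"z":-60,"wx":0,"wy":0,"wz":1.18,"jaw":50},{"x":-57,"y":-104,"z":-60,"wx":0,"wy":0,"wz":1.36,"jaw":50},{"x":-57,"y":-104,"z":-60,"wx":0,"wy":0,"wz":1.571,"jaw":50}]'; python3 go.py -4 -128 14 90
python3 - <<'E'
from h import *
im=robot.read_camera("top"); a=cv2.resize(im[190:350,240:400],None,fx=3.5,fy=3.5,interpolation=cv2.INTER_CUBIC)
cv2.imwrite("pics/p3.png",a[:,:,::-1])
E
```

```text
t: 6.78
tool_pos: [0.5817, -0.1621, 0.2391]
tool_rot: [3.14, 0.001, 1.664]
contact_force: [-0.4, 0.3, -0.3]
width: 0.583
grip_force: 0.0
now fix mm [  -3.2 -127.9   65.7] yawrel 91.0 t 6.78 F [-0.4  0.3 -0.3] w 49.8 grip 0.0
shift [-0.  -0.9 51.7] turn [0.002 0.001 0.017]
```

View pics/p3.png

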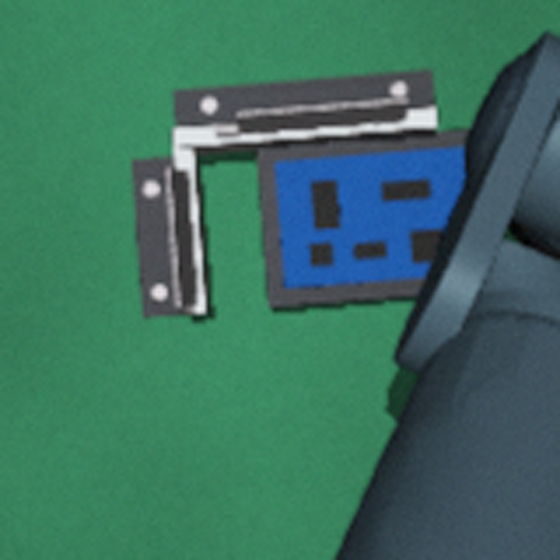

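```bash
python3 -m creep '[{"x":0,"y":-1,"z":40,"wx":0,"wy":0,"wz":0,"jaw":50},{"x":0,"y":-1,"z":52,"wx":0,"wy":0,"wz":0,"jaw":50},{"x":4,"y":-1,"z":52,"wx":0,"wy":0,"wz":0,"jaw":50},{"x":10,"y":-1,"z":52,"wx":0,"wy":0,"wz":0,"jaw":50},{"x":16,"y":-1,"z":52,"wx":0,"wy":0,"wz":0,"jaw":50},{"x":24,"y":-1,"z":52,"wx":0,"wy":0,"wz":0,"jaw":50},{"x":32,"y":-1,"z":52,"wx":0,"wy":0,"wz":0,"jaw":50},{"x":38,"y":-1,"z":52,"wx":0,"wy":0,"wz":0,"jaw":50},{"x":41,"y":-1,"z":52,"wx":0,"wy":0,"wz":0,"jaw":50},{"x":42,"y":-1,"z":52,"wx":0,"wy":0,"wz":0,"jaw":50}]'; python3 go.py -4 -81 14 90
```

```text
t: 8.07
tool_pos: [0.5766, -0.1203, 0.1872]
tool_rot: [3.141, 0.0, 1.67]
contact_force: [0.5, -3.9, 3.3]
width: 0.58
grip_force: 2.1
now fix mm [ -5.1 -85.8  13.8] yawrel 91.37 t 8.07 F [ 0.5 -3.9  3.3] w 49.6 grip 2.1
shift [ 4.8  1.3 -0.2] turn [0.    0.    0.024]
```

```bash
python3 -m creep '[{"x":1,"y":1,"z":0,"wx":0,"wy":0,"wz":0.012,"jaw":50},{"x":2,"y":1,"z":0,"wx":0,"wy":0,"wz":0.024,"jaw":50},{"x":3,"y":1,"z":0,"wx":0,"wy":0,"wz":0.024,"jaw":50},{"x":3.5,"y":1,"z":0,"wx":0,"wy":0,"wz":0.024,"jaw":50},{"x":4,"y":1,"z":0,"wx":0,"wy":0,"wz":0.024,"jaw":50}]'; python3 go.py -4 -81 14 90
```

```text
t: 8.7
tool_pos: [0.5768, -0.1161, 0.1867]
tool_rot: [-3.141, -0.001, 1.646]
contact_force: [-1.3, -1.9, 0.4]
width: 0.584
grip_force: 1.2
now fix mm [ -4.6 -81.7  13.3] yawrel 89.98 t 8.7 F [-1.3 -1.9  0.4] w 49.9 grip 1.2
shift [ 0.7  0.6 -0.7] turn [-0.001 -0.001 -0.   ]
```

```bash
python3 -m creep '[{"x":0.7,"y":0,"z":0,"wx":0,"wy":0,"wz":0,"jaw":50},{"x":1.2,"y":0,"z":0,"wx":0,"wy":0,"wz":0,"jaw":50},{"x":1.7,"y":0,"z":0,"wx":0,"wy":0,"wz":0,"jaw":50}]'; python3 go.py -4 -81 14 90
```

```text
t: 9.07
tool_pos: [0.5766, -0.1149, 0.1867]
tool_rot: [-3.14, 0.001, 1.647]
contact_force: [-2.8, -6.5, -0.1]
width: 0.585
grip_force: 3.3
now fix mm [ -4.7 -80.5  13.3] yawrel 90.03 t 9.07 F [-2.8 -6.5 -0.1] w 50.0 grip 3.3
shift [-0.5  0.7 -0.7] turn [-0.001  0.001  0.   ]
```

```bash
python3 -m creep '[{"x":0.6,"y":0,"z":0,"wx":0,"wy":0,"wz":0,"jaw":50},{"x":1.0,"y":0,"z":0,"wx":0,"wy":0,"wz":0,"jaw":50},{"x":1.0,"y":0,"z":0,"wx":0,"wy":0,"wz":0,"jaw":50}]'; python3 go.py -4 -81 14 90
```

```text
t: 9.45
tool_pos: [0.5765, -0.1146, 0.1868]
tool_rot: [-3.14, 0.002, 1.647]
contact_force: [-2.9, -9.6, -1.1]
width: 0.587
grip_force: 4.6
now fix mm [ -4.8 -80.2  13.4] yawrel 90.02 t 9.45 F [-2.9 -9.6 -1.1] w 50.1 grip 4.6
shift [-0.8  0.8 -0.6] turn [-0.001  0.002  0.   ]
```

```bash
python3 -m creep '[{"x":-8,"y":0,"z":0,"wx":0,"wy":0,"wz":0,"jaw":50},{"x":-8,"y":-10,"z":-45,"wx":0,"wy":0,"wz":-0.18,"jaw":50},{"x":20,"y":-40,"z":-60,"wx":0,"wy":0,"wz":-0.36,"jaw":60},{"x":50,"y":-75,"z":-60,"wx":0,"wy":0,"wz":-0.54,"jaw":85},{"x":78,"y":-75,"z":-60,"wx":0,"wy":0,"wz":-0.72,"jaw":85},{"x":78,"y":-75,"z":-60,"wx":0,"wy":0,"wz":-0.9,"jaw":85},{"x":78,"y":-75,"z":-60,"wx":0,"wy":0,"wz":-1.08,"jaw":85},{"x":78,"y":-75,"z":-60,"wx":0,"wy":0,"wz":-1.26,"jaw":85},{"x":78,"y":-75,"z":-50,"wx":0,"wy":0,"wz":-1.44,"jaw":85},{"x":78,"y":-75,"z":-20,"wx":0,"wy":0,"wz":-1.571,"jaw":85}]'; python3 go.py -63 -2 6 180
python3 - <<'E'
from h import *
im=robot.read_camera("top"); a=cv2.resize(im[190:350,240:400],None,fx=3.5,fy=3.5,interpolation=cv2.INTER_CUBIC)
cv2.imwrite("pics/p4.png",a[:,:,::-1])
E
```

```text
t: 10.7
tool_pos: [0.4973, -0.0415, 0.2083]
tool_rot: [-3.141, 0.005, -3.062]
contact_force: [0.5, -0.7, -0.9]
width: 0.995
grip_force: 0.0
now fix mm [-78.2  -1.3  34.9] yawrel -179.77 t 10.7 F [ 0.5 -0.7 -0.9] w 85.0 grip 0.0
shift [-15.1  -0.8  28.9] turn [-0.     0.005  0.004]
```

```bash
python3 -m creep '[{"x":-2,"y":0,"z":26,"wx":0,"wy":0,"wz":0.004,"jaw":85},{"x":-8,"y":0,"z":28,"wx":0,"wy":0,"wz":0.004,"jaw":85},{"x":-13,"y":0,"z":28,"wx":0,"wy":0,"wz":0.004,"jaw":85},{"x":-15,"y":0,"z":28,"wx":0,"wy":0,"wz":0.004,"jaw":85},{"x":-16,"y":0,"z":28,"wx":0,"wy":0,"wz":0.004,"jaw":85},{"x":-17,"y":0,"z":28,"wx":0,"wy":0,"wz":0.004,"jaw":85},{"x":-18,"y":0,"z":28,"wx":0,"wy":0,"wz":0.004,"jaw":85}]'; python3 go.py -61 -2 6 180
```

```text
t: 11.62
tool_pos: [0.5135, -0.04, 0.1789]
tool_rot: [3.141, -0.003, -3.069]
contact_force: [-5.1, 0.0, 3.5]
width: 0.997
grip_force: 2.8
now fix mm [-61.9  -1.    5.5] yawrel -180.19 t 11.62 F [-5.1  0.   3.5] w 85.1 grip 2.8
shift [-0.9 -1.  -0.5] turn [ 0.001 -0.003 -0.003]
```

```bash
python3 -m creep '[{"x":-0.7,"y":0,"z":0,"wx":0,"wy":0,"wz":-0.003,"jaw":85},{"x":-1.4,"y":0,"z":0,"wx":0,"wy":0,"wz":-0.003,"jaw":85},{"x":-2.0,"y":0,"z":0,"wx":0,"wy":0,"wz":-0.003,"jaw":85},{"x":-2.0,"y":0,"z":0,"wx":0,"wy":0,"wz":-0.003,"jaw":85}]'; python3 go.py -61 -2 6 180
```

```text
t: 12.12
tool_pos: [0.5151, -0.04, 0.1788]
tool_rot: [3.141, -0.005, -3.067]
contact_force: [-9.6, -1.0, 7.4]
width: 1.0
grip_force: 5.0
now fix mm [-60.4  -1.1   5.4] yawrel -180.05 t 12.12 F [-9.6 -1.   7.4] w 85.4 grip 5.0
shift [ 0.6 -0.9 -0.6] turn [ 0.001 -0.005 -0.001]
```

```bash
python3 -m creep '[{"x":-0.8,"y":0,"z":0,"wx":0,"wy":0,"wz":0,"jaw":85},{"x":-1.2,"y":0,"z":0,"wx":0,"wy":0,"wz":0,"jaw":85},{"x":-1.2,"y":0,"z":0,"wx":0,"wy":0,"wz":0,"jaw":85}]'; python3 go.py -61 -2 6 180
cat > view.py <<'E'
import sys; from h import *
n,u0,u1,v0,v1,k,f=sys.argv[1:]; u0,u1,v0,v1=map(int,(u0,u1,v0,v1))
cv2.imwrite(f"pics/{f}.png",cv2.resize(robot.read_camera(n)[v0:v1,u0:u1],None,fx=float(k),fy=float(k),interpolation=cv2.INTER_CUBIC)[:,:,::-1])
E

```

```text
t: 12.5
tool_pos: [0.5156, -0.0399, 0.1786]
tool_rot: [3.14, -0.008, -3.066]
contact_force: [-15.4, -2.6, 11.4]
width: 0.994
grip_force: 7.6
now fix mm [-59.9  -1.1   5.2] yawrel -180.03 t 12.5 F [-15.4  -2.6  11.4] w 84.9 grip 7.6
shift [ 1.1 -0.9 -0.8] turn [ 0.001 -0.008 -0.001]
```

```bash
python3 -m creep '[{"x":12,"y":0,"z":0,"wx":0,"wy":0,"wz":0,"jaw":85},{"x":20,"y":-10,"z":-40,"wx":0,"wy":0,"wz":0,"jaw":60},{"x":30,"y":-60,"z":-70,"wx":0,"wy":0,"wz":0.1,"jaw":30},{"x":30,"y":-120,"z":-70,"wx":0,"wy":0,"wz":0.199,"jaw":30},{"x":30,"y":-180,"z":-70,"wx":0,"wy":0,"wz":0.199,"jaw":30},{"x":31,"y":-240,"z":-70,"wx":0,"wy":0,"wz":0.199,"jaw":30},{"x":31,"y":-287,"z":-60,"wx":0,"wy":0,"wz":0.199,"jaw":30},{"x":31,"y":-287,"z":-45,"wx":0,"wy":0,"wz":0.199,"jaw":30},{"x":31,"y":-287,"z":-45,"wx":0,"wy":0,"wz":0.199,"jaw":30}]'; python3 go.py -91.3 -288.6 20 168.6; python3 view.py top 220 540 180 340 2.4 p5
```

```text
t: 13.62
tool_pos: [0.507, -0.3273, 0.2221]
tool_rot: [3.139, -0.003, 3.017]
contact_force: [0.3, 0.5, -0.7]
width: 0.347
grip_force: 0.0
now fix mm [ -90.2 -287.    48.7] yawrel 168.52 t 13.62 F [ 0.3  0.5 -0.7] w 29.6 grip 0.0
shift [ 0.7 -1.8 28.7] turn [ 0.003 -0.003 -0.001]
```

View pics/p5.png

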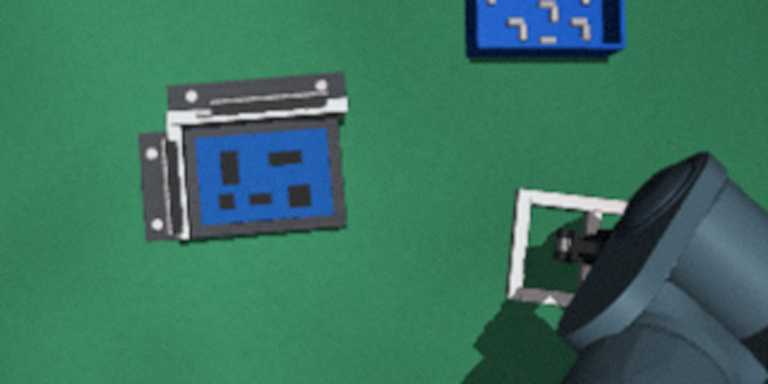

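```bash
python3 -m creep '[{"x":1,"y":-2,"z":20,"wx":0,"wy":0,"wz":0,"jaw":30},{"x":1,"y":-2,"z":30,"wx":0,"wy":0,"wz":0,"jaw":30},{"x":1,"y":-2,"z":35,"wx":0,"wy":0,"wz":0,"jaw":30},{"x":1,"y":-2,"z":37,"wx":0,"wy":0,"wz":0,"jaw":30},{"x":1,"y":-2,"z":39,"wx":0,"wy":0,"wz":0,"jaw":30},{"x":1,"y":-2,"z":40,"wx":0,"wy":0,"wz":0,"jaw":30}]'; python3 go.py -91.3 -288.6 6 168.6
```

```text
t: 14.42
tool_pos: [0.5067, -0.3304, 0.1843]
tool_rot: [-3.141, 0.0, 3.017]
contact_force: [0.8, 0.5, 0.1]
width: 0.349
grip_force: 0.0
now fix mm [ -90.7 -290.    10.9] yawrel 168.53 t 14.43 F [0.8 0.5 0.1] w 29.8 grip 0.0
shift [0.9 1.3 4.9] turn [-0.     0.    -0.001]
```

```bash
python3 -m creep '[{"x":1,"y":1,"z":1,"wx":0,"wy":0,"wz":0,"jaw":30},{"x":1,"y":1,"z":3,"wx":0,"wy":0,"wz":0,"jaw":30},{"x":1,"y":1,"z":4.5,"wx":0,"wy":0,"wz":0,"jaw":30},{"x":1,"y":1,"z":4.5,"wx":0,"wy":0,"wz":0,"jaw":20},{"x":1,"y":1,"z":4.5,"wx":0,"wy":0,"wz":0,"jaw":5},{"x":1,"y":1,"z":4.5,"wx":0,"wy":0,"wz":0,"jaw":5},{"x":1,"y":1,"z":4.5,"wx":0,"wy":0,"wz":0,"jaw":5},{"x":1,"y":1,"z":4.5,"wx":0,"wy":0,"wz":0,"jaw":5}]' 40; python3 go.py -91.3 -288.6 6 168.6
```

```text
t: 15.42
tool_pos: [0.5058, -0.3292, 0.1797]
tool_rot: [-3.141, 0.0, 3.017]
contact_force: [0.0, -1.1, -0.1]
width: 0.123
grip_force: 40.8
now fix mm [ -91.5 -288.8    6.3] yawrel 168.54 t 15.43 F [ 0.  -1.1 -0.1] w 10.5 grip 40.8
shift [-0.2  0.2  0.3] turn [-0.     0.    -0.001]
```

```bash
python3 go.py -8 -8 75 180 -8 -8 41 180
```

```text
now fix mm [ -91.5 -288.8    6.3] yawrel 168.54 t 15.43 F [ 0.  -1.1 -0.1] w 10.5 grip 40.8
shift [-26.1 291.8 -68.8] turn [-0.   0.  -0.2]
now fix mm [ -91.5 -288.8    6.3] yawrel 168.54 t 15.43 F [ 0.  -1.1 -0.1] w 10.5 grip 40.8
shift [-26.1 291.8 -34.8] turn [-0.   0.  -0.2]
```

```bash
python3 -m creep '[{"x":0,"y":0,"z":-30,"wx":0,"wy":0,"wz":0,"jaw":5},{"x":0,"y":10,"z":-69,"wx":0,"wy":0,"wz":0,"jaw":5},{"x":0,"y":55,"z":-69,"wx":0,"wy":0,"wz":0,"jaw":5},{"x":-5,"y":105,"z":-69,"wx":0,"wy":0,"wz":-0.1,"jaw":5},{"x":-10,"y":155,"z":-69,"wx":0,"wy":0,"wz":-0.2,"jaw":5},{"x":-18,"y":205,"z":-69,"wx":0,"wy":0,"wz":-0.2,"jaw":5},{"x":-26,"y":250,"z":-69,"wx":0,"wy":0,"wz":-0.2,"jaw":5},{"x":-26,"y":280,"z":-69,"wx":0,"wy":0,"wz":-0.2,"jaw":5},{"x":-26,"y":292,"z":-69,"wx":0,"wy":0,"wz":-0.2,"jaw":5},{"x":-26,"y":292,"z":-69,"wx":0,"wy":0,"wz":-0.2,"jaw":5}]'; python3 go.py -8 -8 41 180;  python3 view.py top 240 400 180 320 5 p6
```

```text
t: 16.68
tool_pos: [0.5676, -0.0425, 0.2482]
tool_rot: [-3.142, -0.001, -3.065]
contact_force: [-0.1, -0.4, -1.0]
width: 0.118
grip_force: 40.5
now fix mm [-8.2 -7.6 74.8] yawrel -179.95 t 16.68 F [-0.1 -0.4 -1. ] w 10.1 grip 40.5
shift [-0.2 -0.4 33.8] turn [-0.    -0.001  0.001]
```

View pics/p6.png

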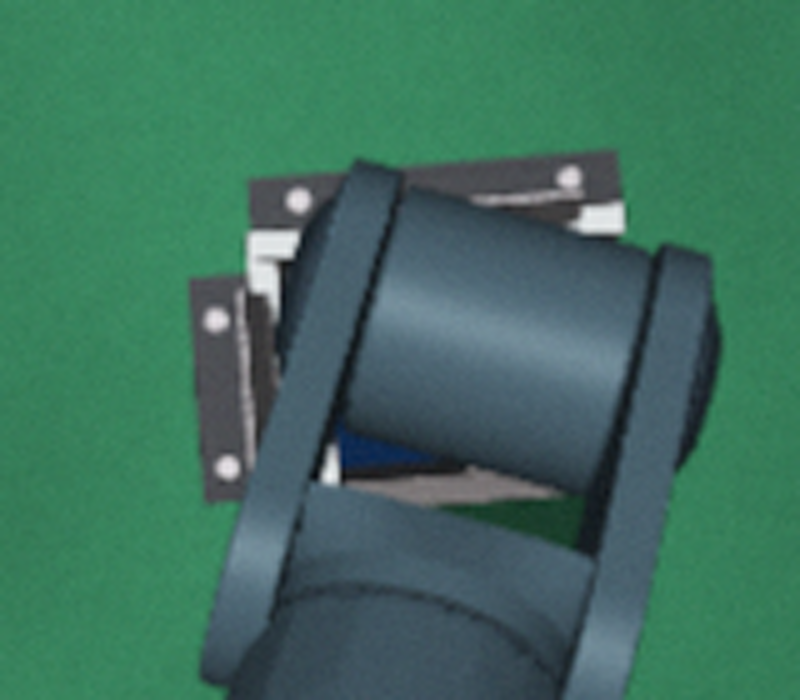

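```bash
python3 -m creep '[{"x":0,"y":0,"z":15,"wx":0,"wy":0,"wz":0,"jaw":5},{"x":0,"y":0,"z":26,"wx":0,"wy":0,"wz":0,"jaw":5},{"x":0,"y":0,"z":31,"wx":0,"wy":0,"wz":0,"jaw":5},{"x":0,"y":0,"z":33,"wx":0,"wy":0,"wz":0,"jaw":5},{"x":0,"y":0,"z":34,"wx":0,"wy":0,"wz":0,"jaw":5},{"x":0,"y":0,"z":35,"wx":0,"wy":0,"wz":0,"jaw":5},{"x":0,"y":0,"z":35.5,"wx":0,"wy":0,"wz":0,"jaw":5}]'; python3 go.py 0 0 38.3 180
```

```text
t: 17.6
tool_pos: [0.5679, -0.0426, 0.2133]
tool_rot: [-3.141, 0.0, -3.066]
contact_force: [0.0, -1.1, -2.0]
width: 0.128
grip_force: 40.5
now fix mm [-8.  -7.7 39.9] yawrel -180.0 t 17.6 F [ 0.  -1.1 -2. ] w 10.9 grip 40.5
shift [-8.   7.7  1.6] turn [-0.  0. -0.]
```

```bash
python3 -m creep '[{"x":-2,"y":2,"z":0.8,"wx":0,"wy":0,"wz":0,"jaw":5},{"x":-4,"y":4,"z":0.8,"wx":0,"wy":0,"wz":0,"jaw":5},{"x":-5,"y":5,"z":0.8,"wx":0,"wy":0,"wz":0,"jaw":5},{"x":-6,"y":6,"z":0.8,"wx":0,"wy":0,"wz":0,"jaw":5},{"x":-6,"y":7,"z":0.8,"wx":0,"wy":0,"wz":0,"jaw":5},{"x":-6,"y":7.5,"z":0.8,"wx":0,"wy":0,"wz":0,"jaw":5}]'; python3 go.py 0 0 38.3 180
```

```text
t: 18.35
tool_pos: [0.5731, -0.0346, 0.2122]
tool_rot: [3.142, -0.0, -3.066]
contact_force: [1.0, -0.2, -1.4]
width: 0.119
grip_force: 40.5
now fix mm [-2.1 -0.2 38.8] yawrel -180.01 t 18.35 F [ 1.  -0.2 -1.4] w 10.2 grip 40.5
shift [-2.1  0.2  0.5] turn [ 0. -0. -0.]
```

Continue with y, then x, until contact.

```bash
python3 -m creep '[{"x":0,"y":0.7,"z":0,"wx":0,"wy":0,"wz":0,"jaw":5},{"x":0,"y":1.4,"z":0,"wx":0,"wy":0,"wz":0,"jaw":5},{"x":0,"y":1.4,"z":0,"wx":0,"wy":0,"wz":0,"jaw":5}]'; python3 go.py 0 0 38.3 180;  python3 -m creep '[{"x":-0.7,"y":0,"z":0,"wx":0,"wy":0,"wz":0,"jaw":5},{"x":-1.4,"y":0,"z":0,"wx":0,"wy":0,"wz":0,"jaw":5},{"x":-2,"y":0,"z":0,"wx":0,"wy":0,"wz":0,"jaw":5}]'; python3 go.py 0 0 38.3 180
```

```text
t: 18.73
tool_pos: [0.5731, -0.0338, 0.2124]
tool_rot: [-3.14, 0.0, -3.066]
contact_force: [-0.4, -5.0, -2.7]
width: 0.116
grip_force: 40.5
now fix mm [-2.1  0.6 39. ] yawrel -179.99 t 18.73 F [-0.4 -5.  -2.7] w 9.9 grip 40.5
shift [-2.1 -0.6  0.7] turn [-0.001  0.     0.   ]
t: 19.1
tool_pos: [0.5746, -0.0338, 0.212]
tool_rot: [-3.141, -0.002, -3.066]
contact_force: [-3.4, -7.2, -0.8]
width: 0.119
grip_force: 40.6
now fix mm [-0.6  0.6 38.6] yawrel -179.99 t 19.1 F [-3.4 -7.2 -0.8] w 10.2 grip 40.6
shift [-0.6 -0.6  0.3] turn [-0.001 -0.002  0.   ]
```

```bash
python3 -m creep '[{"x":-0.6,"y":0,"z":0,"wx":0,"wy":0,"wz":0,"jaw":5},{"x":-1.0,"y":0,"z":0,"wx":0,"wy":0,"wz":0,"jaw":5}]'; python3 go.py 0 0 38.3 180;  python3 -m creep '[{"x":0,"y":0,"z":0.4,"wx":0,"wy":0,"wz":0,"jaw":5},{"x":0,"y":0,"z":0.8,"wx":0,"wy":0,"wz":0,"jaw":5},{"x":0,"y":0,"z":0.8,"wx":0,"wy":0,"wz":0,"jaw":5}]'; python3 go.py 0 0 38.3 180
```

```text
t: 19.35
tool_pos: [0.5755, -0.0337, 0.2119]
tool_rot: [-3.141, -0.003, -3.066]
contact_force: [-4.1, -6.2, -0.1]
width: 0.12
grip_force: 40.7
now fix mm [ 0.3  0.6 38.5] yawrel -179.99 t 19.35 F [-4.1 -6.2 -0.1] w 10.2 grip 40.7
shift [ 0.3 -0.6  0.2] turn [-0.001 -0.003  0.   ]
t: 19.73
tool_pos: [0.5756, -0.0337, 0.2117]
tool_rot: [-3.141, -0.003, -3.066]
contact_force: [-6.1, -5.5, 4.6]
width: 0.121
grip_force: 41.2
now fix mm [ 0.4  0.6 38.3] yawrel -179.98 t 19.73 F [-6.1 -5.5  4.6] w 10.4 grip 41.2
shift [ 0.4 -0.6  0. ] turn [-0.001 -0.003  0.   ]
```

```bash
python3 -m creep '[{"x":-0.7,"y":0,"z":0,"wx":0,"wy":0,"wz":0,"jaw":5},{"x":-1.5,"y":0,"z":0,"wx":0,"wy":0,"wz":0,"jaw":5},{"x":-1.5,"y":0,"z":0,"wx":0,"wy":0,"wz":0,"jaw":5}]'; python3 go.py 0 0 38.3 180
```

```text
t: 20.1
tool_pos: [0.5763, -0.0336, 0.2117]
tool_rot: [-3.141, -0.008, -3.065]
contact_force: [-13.1, -6.9, 9.8]
width: 0.124
grip_force: 41.8
now fix mm [ 1.2  0.6 38.3] yawrel -179.95 t 20.1 F [-13.1  -6.9   9.8] w 10.6 grip 41.8
shift [ 1.2 -0.6  0. ] turn [-0.001 -0.008  0.001]
```

```bash
python3 -m creep '[{"x":0,"y":0,"z":0,"wx":0,"wy":0,"wz":0,"jaw":26},{"x":0,"y":0,"z":0,"wx":0,"wy":0,"wz":0,"jaw":26},{"x":0,"y":0,"z":0,"wx":0,"wy":0,"wz":0,"jaw":26},{"x":0,"y":0,"z":-10,"wx":0,"wy":0,"wz":0,"jaw":26},{"x":0,"y":0,"z":-50,"wx":0,"wy":0,"wz":0,"jaw":26},{"x":30,"y":0,"z":-100,"wx":0,"wy":0,"wz":0,"jaw":60},{"x":60,"y":50,"z":-110,"wx":0,"wy":0,"wz":0,"jaw":60},{"x":90,"y":110,"z":-110,"wx":0,"wy":0,"wz":0,"jaw":60},{"x":90,"y":170,"z":-110,"wx":0,"wy":0,"wz":0,"jaw":60}]'; python3 go.py 0 0 38.3 180; python3 view.py top 270 390 200 300 6 p7;python3 - <<'E'
from h import *
print(np.round(proj("top",[[.5003,.341,.005],[.5003,.341,.03]])))
E
```

```text
t: 21.22
tool_pos: [0.4735, 0.1293, 0.3224]
tool_rot: [3.142, 0.001, -3.068]
contact_force: [0.7, -0.1, -0.4]
width: 0.707
grip_force: 0.0
now fix mm [-89.  170.8 149. ] yawrel -180.1 t 21.23 F [ 0.7 -0.1 -0.4] w 60.4 grip 0.0
shift [ -89.2 -170.7  110.8] turn [ 0.     0.001 -0.002]
[[159. 288.]
 [155. 288.]]
```

View pics/p7.png

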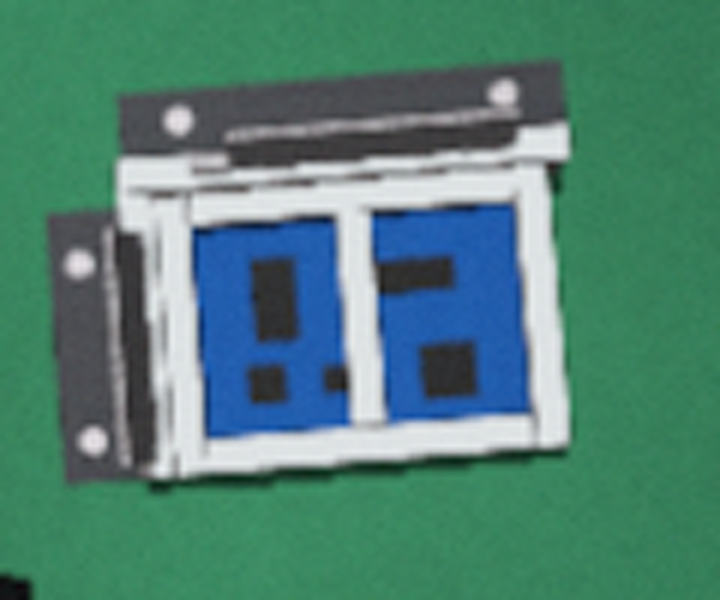

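```bash
python3 - <<'E'
from h import *
im=robot.read_camera("top"); m=mask(im,(159,288),48); print(m.sum(),fit("top",m,[.5003,.341,.164],.05,.07,0,.005))
c=cv2.minAreaRect(cv2.findContours(m,0,1)[0][0]); print(c)
E
python3 go.py -46.3 379.9 50 185.05
```

```text
4050 (array([0.49972652, 0.33998724, 0.15264731]), np.float64(1184.6666666666667))
((168.63514709472656, 299.3108215332031), (70.19837188720703, 79.40471649169922), 80.53767395019531)
now fix mm [-88.7 174.  149. ] yawrel -179.61 t 21.32 F [ 0.5 -0.8 -0.7] w 60.0 grip 0.0
shift [-43.7 205.5  99.3] turn [ 0.001  0.001 -0.081]
```

```bash
python3 -m creep '[{"x":-10,"y":50,"z":20,"wx":0,"wy":0,"wz":-0.04,"jaw":60},{"x":-25,"y":100,"z":50,"wx":0,"wy":0,"wz":-0.08,"jaw":60},{"x":-35,"y":150,"z":80,"wx":0,"wy":0,"wz":-0.08,"jaw":60},{"x":-44,"y":195,"z":99,"wx":0,"wy":0,"wz":-0.08,"jaw":60},{"x":-44,"y":205,"z":99,"wx":0,"wy":0,"wz":-0.08,"jaw":60},{"x":-44,"y":205,"z":99,"wx":0,"wy":0,"wz":-0.08,"jaw":60}]'; python3 go.py -46.3 379.9 9 185.05; python3 view.py top 100 220 230 340 6 p8
```

```text
t: 22.08
tool_pos: [0.5038, 0.3359, 0.2232]
tool_rot: [-3.142, 0.001, -2.985]
contact_force: [0.5, -0.6, -0.2]
width: 0.699
grip_force: 0.0
now fix mm [-43.1 374.5  49.8] yawrel -175.39 t 22.07 F [ 0.5 -0.6 -0.2] w 59.7 grip 0.0
shift [ 2.8  5.6 40.8] turn [-0.     0.001 -0.008]
```

```bash
python3 -m creep '[{"x":3,"y":5,"z":0,"wx":0,"wy":0,"wz":-0.008,"jaw":60},{"x":3,"y":5,"z":20,"wx":0,"wy":0,"wz":-0.008,"jaw":60},{"x":3,"y":5,"z":33,"wx":0,"wy":0,"wz":-0.008,"jaw":60},{"x":3,"y":5,"z":38,"wx":0,"wy":0,"wz":-0.008,"jaw":60},{"x":3,"y":5,"z":41,"wx":0,"wy":0,"wz":-0.008,"jaw":60}]' 30; python3 go.py -46.3 379.9 9 185.05
```

```text
t: 22.75
tool_pos: [0.4997, 0.3402, 0.1808]
tool_rot: [-3.141, -0.001, -2.978]
contact_force: [0.4, 0.6, -0.5]
width: 0.703
grip_force: 0.0
now fix mm [-46.9 379.1   7.4] yawrel -174.97 t 22.75 F [ 0.4  0.6 -0.5] w 60.0 grip 0.0
shift [-0.7  0.7 -1.6] turn [-0.    -0.001 -0.   ]
```

```bash
python3 -m creep '[{"x":-0.5,"y":0.5,"z":-1.5,"wx":0,"wy":0,"wz":0,"jaw":45},{"x":-0.5,"y":0.5,"z":-1.5,"wx":0,"wy":0,"wz":0,"jaw":32},{"x":-0.5,"y":0.5,"z":-1.5,"wx":0,"wy":0,"wz":0,"jaw":25},{"x":-0.5,"y":0.5,"z":-1.5,"wx":0,"wy":0,"wz":0,"jaw":25},{"x":-0.5,"y":0.5,"z":-1.5,"wx":0,"wy":0,"wz":0,"jaw":25}]' 45; python3 go.py -8 -8 110 180 -8 -8 58 180
```

```text
t: 23.38
tool_pos: [0.5006, 0.3411, 0.184]
tool_rot: [3.141, 0.002, -2.978]
contact_force: [-1.0, -0.0, 5.3]
width: 0.356
grip_force: 45.0
now fix mm [-45.9 380.   10.6] yawrel -174.96 t 23.38 F [-1.  -0.   5.3] w 30.4 grip 45.0
shift [  -3.9 -389.8  -99.6] turn [0.    0.002 0.088]
now fix mm [-45.9 380.   10.6] yawrel -174.96 t 23.38 F [-1.  -0.   5.3] w 30.4 grip 45.0
shift [  -3.8 -389.8  -47.6] turn [0.    0.002 0.088]
```

```bash
python3 -m creep '[{"x":0,"y":0,"z":-20,"wx":0,"wy":0,"wz":0,"jaw":25},{"x":0,"y":0,"z":-70,"wx":0,"wy":0,"wz":0,"jaw":25},{"x":0,"y":-40,"z":-110,"wx":0,"wy":0,"wz":0,"jaw":25},{"x":0,"y":-90,"z":-120,"wx":0,"wy":0,"wz":0.03,"jaw":25},{"x":0,"y":-145,"z":-120,"wx":0,"wy":0,"wz":0.06,"jaw":25},{"x":0,"y":-200,"z":-120,"wx":0,"wy":0,"wz":0.088,"jaw":25},{"x":-2,"y":-255,"z":-120,"wx":0,"wy":0,"wz":0.088,"jaw":25},{"x":-4,"y":-310,"z":-120,"wx":0,"wy":0,"wz":0.088,"jaw":25},{"x":-4,"y":-360,"z":-120,"wx":0,"wy":0,"wz":0.088,"jaw":25},{"x":-4,"y":-390,"z":-120,"wx":0,"wy":0,"wz":0.088,"jaw":25}]'; python3 go.py -8 -8 60 180
```

```text
t: 24.62
tool_pos: [0.5676, -0.0455, 0.3036]
tool_rot: [-3.141, 0.0, -3.068]
contact_force: [0.0, -0.4, -1.8]
width: 0.357
grip_force: 45.3
now fix mm [ -8.5 -10.5 130.2] yawrel -180.12 t 24.62 F [ 0.  -0.4 -1.8] w 30.5 grip 45.3
shift [-0.4  2.6 70.2] turn [-0.     0.    -0.002]
```

```bash
python3 -m creep '[{"x":0,"y":2,"z":20,"wx":0,"wy":0,"wz":0,"jaw":25},{"x":0,"y":2,"z":45,"wx":0,"wy":0,"wz":0,"jaw":25},{"x":0,"y":2,"z":60,"wx":0,"wy":0,"wz":0,"jaw":25},{"x":0,"y":2,"z":67,"wx":0,"wy":0,"wz":0,"jaw":25},{"x":0,"y":2,"z":70,"wx":0,"wy":0,"wz":0,"jaw":25},{"x":0,"y":2,"z":71.5,"wx":0,"wy":0,"wz":0,"jaw":25},{"x":0,"y":2,"z":72,"wx":0,"wy":0,"wz":0,"jaw":25}]'; python3 go.py 0 0 56.6 180
```

```text
t: 25.5
tool_pos: [0.5678, -0.0412, 0.2315]
tool_rot: [-3.141, 0.001, -3.066]
contact_force: [0.9, 0.4, -2.0]
width: 0.359
grip_force: 45.3
now fix mm [-7.9 -6.3 58.1] yawrel -180.0 t 25.5 F [ 0.9  0.4 -2. ] w 30.6 grip 45.3
shift [-7.9  6.3  1.5] turn [-0.     0.001 -0.   ]
```

```bash
python3 -m creep '[{"x":-2,"y":2,"z":0.8,"wx":0,"wy":0,"wz":0,"jaw":25},{"x":-4,"y":4,"z":0.8,"wx":0,"wy":0,"wz":0,"jaw":25},{"x":-5,"y":5,"z":0.8,"wx":0,"wy":0,"wz":0,"jaw":25},{"x":-5.5,"y":6,"z":0.8,"wx":0,"wy":0,"wz":0,"jaw":25},{"x":-5.5,"y":7,"z":0.8,"wx":0,"wy":0,"wz":0,"jaw":25}]'; python3 go.py 0 0 56.6 180
```

```text
t: 26.12
tool_pos: [0.5726, -0.034, 0.2303]
tool_rot: [-3.141, 0.0, -3.066]
contact_force: [-0.4, -3.0, -2.7]
width: 0.361
grip_force: 45.3
now fix mm [-2.6  0.5 56.9] yawrel -179.98 t 26.12 F [-0.4 -3.  -2.7] w 30.9 grip 45.3
shift [-2.6 -0.5  0.3] turn [-0.001  0.     0.   ]
```

```bash
python3 -m creep '[{"x":-0.7,"y":0.5,"z":0,"wx":0,"wy":0,"wz":0,"jaw":25},{"x":-1.4,"y":0.5,"z":0,"wx":0,"wy":0,"wz":0,"jaw":25},{"x":-2.1,"y":0.5,"z":0,"wx":0,"wy":0,"wz":0,"jaw":25},{"x":-2.8,"y":0.5,"z":0,"wx":0,"wy":0,"wz":0,"jaw":25}]'; python3 go.py 0 0 56.6 180
```

```text
t: 26.62
tool_pos: [0.5749, -0.0337, 0.2301]
tool_rot: [-3.14, -0.002, -3.065]
contact_force: [-3.2, -4.9, -0.2]
width: 0.358
grip_force: 45.5
now fix mm [-0.3  0.6 56.7] yawrel -179.98 t 26.62 F [-3.2 -4.9 -0.2] w 30.6 grip 45.5
shift [-0.3 -0.6  0.1] turn [-0.001 -0.002  0.   ]
```

```bash
python3 -m creep '[{"x":-0.7,"y":0,"z":0,"wx":0,"wy":0,"wz":0,"jaw":25},{"x":-1.4,"y":0,"z":0,"wx":0,"wy":0,"wz":0,"jaw":25},{"x":-1.4,"y":0,"z":0.4,"wx":0,"wy":0,"wz":0,"jaw":25},{"x":-1.4,"y":0,"z":0.8,"wx":0,"wy":0,"wz":0,"jaw":25}]'; python3 go.py 0 0 56.6 180
```

```text
t: 27.12
tool_pos: [0.5763, -0.0336, 0.2299]
tool_rot: [-3.14, -0.003, -3.065]
contact_force: [-7.6, -4.5, 6.6]
width: 0.359
grip_force: 46.2
now fix mm [ 1.2  0.6 56.5] yawrel -179.98 t 27.12 F [-7.6 -4.5  6.6] w 30.6 grip 46.2
shift [ 1.2 -0.6 -0.1] turn [-0.001 -0.003  0.   ]
```

```bash
python3 -m creep '[{"x":-0.8,"y":0.4,"z":0,"wx":0,"wy":0,"wz":0,"jaw":25},{"x":-1.5,"y":0.8,"z":0,"wx":0,"wy":0,"wz":0,"jaw":25},{"x":-1.5,"y":0.8,"z":0,"wx":0,"wy":0,"wz":0,"jaw":25}]'; python3 go.py 0 0 56.6 180
```

```text
t: 27.5
tool_pos: [0.577, -0.0333, 0.2299]
tool_rot: [-3.139, -0.007, -3.065]
contact_force: [-11.1, -7.9, 10.0]
width: 0.36
grip_force: 46.5
now fix mm [ 1.9  0.9 56.5] yawrel -179.95 t 27.5 F [-11.1  -7.9  10. ] w 30.8 grip 46.5
shift [ 1.9 -0.9 -0.1] turn [-0.002 -0.007  0.001]
```

```bash
python3 -m creep '[{"x":0,"y":0,"z":0,"wx":0,"wy":0,"wz":0,"jaw":55},{"x":0,"y":0,"z":0,"wx":0,"wy":0,"wz":0,"jaw":55},{"x":0,"y":0,"z":0,"wx":0,"wy":0,"wz":0,"jaw":55},{"x":0,"y":0,"z":-20,"wx":0,"wy":0,"wz":0,"jaw":55},{"x":0,"y":0,"z":-60,"wx":0,"wy":0,"wz":0,"jaw":55},{"x":20,"y":40,"z":-75,"wx":0,"wy":0,"wz":0,"jaw":20},{"x":50,"y":90,"z":-75,"wx":0,"wy":0,"wz":0,"jaw":0},{"x":80,"y":145,"z":-75,"wx":0,"wy":0,"wz":0,"jaw":0},{"x":90,"y":160,"z":-75,"wx":0,"wy":0,"wz":0,"jaw":0}]'; python3 go.py -8 120 85 180; python3 - <<'E'
from fx import *
p=[.5752,-.0343,.0758]
for th in np.arange(1.5,2.5,.1):
    a=W(p,[(-5,76.5-42*np.cos(th),54.5+42*np.sin(th)),(56-34*np.cos(th),-8,58.5+34*np.sin(th))])
    print(round(th,1),np.round((proj("top",a)-(265,195)+.42)*6,0).tolist())
im=robot.read_camera("top"); a=cv2.resize(im[200:300,270:390],None,fx=6,fy=6,interpolation=cv2.INTER_CUBIC)
L=lambda P:cv2.polylines(a,[np.int32(((proj("top",W(p,P))-(270,200)+.42)*6*16).round())],True,(255,0,0),1,shift=4)
L([(-50,-70,51),(50,-70,51),(50,70,51),(-50,70,51)])
cv2.imwrite("pics/p9.png",a[:,:,::-1])
E
```

```text
t: 28.62
tool_pos: [0.4746, 0.1228, 0.3055]
tool_rot: [3.141, 0.001, -3.063]
contact_force: [0.3, -1.3, 0.5]
width: 0.004
grip_force: 0.0
now fix mm [-88.4 164.3 132.1] yawrel -179.81 t 28.62 F [ 0.3 -1.3  0.5] w 0.3 grip 0.0
shift [-80.2 -44.5  47.2] turn [0.    0.001 0.003]
1.5 [[178.0, 373.0], [406.0, 182.0]]
1.6 [[166.0, 374.0], [405.0, 172.0]]
1.7 [[153.0, 375.0], [404.0, 162.0]]
1.8 [[141.0, 376.0], [403.0, 153.0]]
1.9 [[129.0, 377.0], [403.0, 144.0]]
2.0 [[118.0, 378.0], [402.0, 135.0]]
2.1 [[108.0, 380.0], [401.0, 127.0]]
2.2 [[98.0, 381.0], [400.0, 119.0]]
2.3 [[89.0, 382.0], [399.0, 112.0]]
2.4 [[81.0, 383.0], [399.0, 106.0]]
```

View pics/p9.png

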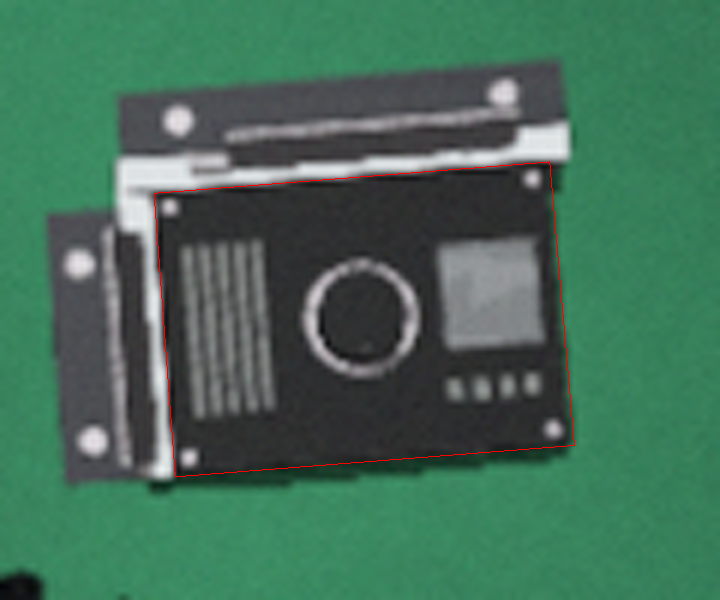

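```bash
python3 -m creep '[{"x":-40,"y":-20,"z":10,"wx":0,"wy":0,"wz":0,"jaw":0},{"x":-80,"y":-46,"z":25,"wx":0,"wy":0,"wz":0,"jaw":0},{"x":-80,"y":-46,"z":45,"wx":0,"wy":0,"wz":0,"jaw":0},{"x":-80,"y":-46,"z":45,"wx":0,"wy":0,"wz":0,"jaw":0}]' 20; python3 go.py -8 90.5 86 180
```

```text
t: 29.18
tool_pos: [0.5589, 0.0801, 0.2575]
tool_rot: [3.141, -0.004, -3.067]
contact_force: [-0.0, -0.3, -0.5]
width: -0.003
grip_force: 0.0
now fix mm [ -7.6 115.3  84.1] yawrel -180.08 t 29.18 F [-0.  -0.3 -0.5] w -0.3 grip 0.0
shift [  0.4 -24.8  -1.9] turn [ 0.001 -0.004 -0.001]
```

```bash
python3 -m creep '[{"x":0,"y":-8,"z":-1,"wx":0,"wy":0,"wz":0,"jaw":0},{"x":0,"y":-16,"z":-2,"wx":0,"wy":0,"wz":0,"jaw":0},{"x":0,"y":-25,"z":-3,"wx":0,"wy":0,"wz":0,"jaw":0},{"x":0,"y":-33,"z":-3,"wx":0,"wy":0,"wz":0,"jaw":0},{"x":0,"y":-41,"z":0,"wx":0,"wy":0,"wz":0,"jaw":0},{"x":0,"y":-47,"z":5,"wx":0,"wy":0,"wz":0,"jaw":0},{"x":0,"y":-52,"z":12,"wx":0,"wy":0,"wz":0,"jaw":0},{"x":0,"y":-55,"z":19,"wx":0,"wy":0,"wz":0,"jaw":0},{"x":0,"y":-56,"z":23,"wx":0,"wy":0,"wz":0,"jaw":0}]'; python3 go.py -8 58.5 56 180
```

```text
t: 30.3
tool_pos: [0.5635, 0.0247, 0.2357]
tool_rot: [-3.141, -0.001, -3.066]
contact_force: [1.0, -1.1, 1.3]
width: -0.001
grip_force: 0.9
now fix mm [-7.2 59.7 62.3] yawrel -180.01 t 30.3 F [ 1.  -1.1  1.3] w -0.1 grip 0.9
shift [ 0.8 -1.2  6.3] turn [-0.    -0.001 -0.   ]
```

```bash
python3 -m creep '[{"x":0,"y":-1,"z":2,"wx":0,"wy":0,"wz":0,"jaw":0},{"x":0,"y":-1,"z":4,"wx":0,"wy":0,"wz":0,"jaw":0},{"x":0,"y":-1,"z":5.5,"wx":0,"wy":0,"wz":0,"jaw":0},{"x":0,"y":-1,"z":6.5,"wx":0,"wy":0,"wz":0,"jaw":0}]'; python3 go.py -8 58.5 56 180
```

```text
t: 30.8
tool_pos: [0.5637, 0.024, 0.2297]
tool_rot: [-3.142, -0.0, -3.066]
contact_force: [-0.3, -1.2, 1.5]
width: -0.002
grip_force: 0.7
now fix mm [-7.1 59.  56.3] yawrel -180.0 t 30.8 F [-0.3 -1.2  1.5] w -0.2 grip 0.7
shift [ 0.9 -0.5  0.3] turn [-0. -0.  0.]
```

```bash
python3 -m creep '[{"x":0,"y":0,"z":1,"wx":0,"wy":0,"wz":0,"jaw":0},{"x":0,"y":0,"z":1.6,"wx":0,"wy":0,"wz":0,"jaw":0},{"x":0,"y":0,"z":1.6,"wx":0,"wy":0,"wz":0,"jaw":0}]'; python3 go.py -8 58.5 56 180
```

```text
t: 31.18
tool_pos: [0.5639, 0.024, 0.2294]
tool_rot: [3.142, -0.001, -3.066]
contact_force: [-5.8, -0.9, 10.3]
width: 0.001
grip_force: 4.9
now fix mm [-6.9 59.  56. ] yawrel -179.99 t 31.18 F [-5.8 -0.9 10.3] w 0.1 grip 4.9
shift [ 1.1 -0.5 -0. ] turn [ 0.    -0.001  0.   ]
```

```bash
python3 -m creep '[{"x":0,"y":0,"z":-20,"wx":0,"wy":0,"wz":0,"jaw":0},{"x":-10,"y":-10,"z":-55,"wx":0,"wy":0,"wz":0,"jaw":0},{"x":-55,"y":-40,"z":-60,"wx":0,"wy":0,"wz":0,"jaw":0},{"x":-98,"y":-67,"z":-60,"wx":0,"wy":0,"wz":0,"jaw":0},{"x":-98,"y":-67,"z":-50,"wx":0,"wy":0,"wz":0,"jaw":0},{"x":-98,"y":-67,"z":-26,"wx":0,"wy":0,"wz":0,"jaw":0},{"x":-98,"y":-67,"z":-26,"wx":0,"wy":0,"wz":0,"jaw":0}]'; python3 go.py 67 -8 84 180
```

```text
t: 32.05
tool_pos: [0.6651, -0.0347, 0.252]
tool_rot: [3.14, -0.005, -3.066]
contact_force: [-0.7, 0.3, 0.2]
width: -0.001
grip_force: 0.0
now fix mm [89.6 -7.3 78.6] yawrel -179.99 t 32.05 F [-0.7  0.3  0.2] w -0.1 grip 0.0
shift [22.6 -0.7 -5.3] turn [ 0.002 -0.005  0.   ]
```

```bash
python3 -m creep '[{"x":7,"y":0,"z":-3,"wx":0,"wy":0,"wz":0,"jaw":0},{"x":14,"y":0,"z":-6,"wx":0,"wy":0,"wz":0,"jaw":0},{"x":21,"y":0,"z":-6,"wx":0,"wy":0,"wz":0,"jaw":0},{"x":28,"y":0,"z":-5.5,"wx":0,"wy":0,"wz":0,"jaw":0},{"x":34.5,"y":0,"z":-3.5,"wx":0,"wy":0,"wz":0,"jaw":0},{"x":40,"y":0,"z":0.5,"wx":0,"wy":0,"wz":0,"jaw":0},{"x":44.3,"y":0,"z":5.6,"wx":0,"wy":0,"wz":0,"jaw":0},{"x":47,"y":0,"z":11,"wx":0,"wy":0,"wz":0,"jaw":0},{"x":48.4,"y":0,"z":14.5,"wx":0,"wy":0,"wz":0,"jaw":0},{"x":48.4,"y":0,"z":16,"wx":0,"wy":0,"wz":0,"jaw":0}]'; python3 go.py 41 -8 60 180
```

```text
t: 33.3
tool_pos: [0.6179, -0.0391, 0.2374]
tool_rot: [3.141, -0.002, -3.066]
contact_force: [-0.8, -0.7, 2.1]
width: -0.002
grip_force: 0.7
now fix mm [42.3 -8.  64. ] yawrel -180.01 t 33.3 F [-0.8 -0.7  2.1] w -0.2 grip 0.7
shift [ 1.3 -0.   4. ] turn [ 0.001 -0.002 -0.   ]
```

```bash
python3 -m creep '[{"x":1,"y":0,"z":1.5,"wx":0,"wy":0,"wz":0,"jaw":0},{"x":1,"y":0,"z":3,"wx":0,"wy":0,"wz":0,"jaw":0},{"x":1,"y":0,"z":4,"wx":0,"wy":0,"wz":0,"jaw":0},{"x":1,"y":0,"z":4.6,"wx":0,"wy":0,"wz":0,"jaw":0}]'; python3 go.py 41 -8 60 180
```

```text
t: 33.8
tool_pos: [0.6172, -0.0391, 0.2335]
tool_rot: [3.141, -0.001, -3.066]
contact_force: [-1.5, -0.7, 1.8]
width: -0.001
grip_force: 0.9
now fix mm [41.5 -7.9 60.1] yawrel -180.0 t 33.8 F [-1.5 -0.7  1.8] w -0.1 grip 0.9
shift [ 0.5 -0.1  0.1] turn [ 0.    -0.001 -0.   ]
```

Press gently to the stop.

```bash
python3 -m creep '[{"x":0,"y":0,"z":0.7,"wx":0,"wy":0,"wz":0,"jaw":0},{"x":0,"y":0,"z":1.3,"wx":0,"wy":0,"wz":0,"jaw":0},{"x":0,"y":0,"z":1.3,"wx":0,"wy":0,"wz":0,"jaw":0}]'; python3 go.py 41 -8 60 180
```

```text
t: 34.17
tool_pos: [0.6174, -0.0391, 0.2334]
tool_rot: [3.141, -0.001, -3.066]
contact_force: [-5.9, 0.8, 9.5]
width: -0.003
grip_force: 4.3
now fix mm [41.7 -8.  60. ] yawrel -179.99 t 34.17 F [-5.9  0.8  9.5] w -0.2 grip 4.3
shift [ 0.7 -0.  -0. ] turn [ 0.    -0.001  0.   ]
```

```bash
python3 -m creep '[{"x":0,"y":0,"z":-20,"wx":0,"wy":0,"wz":0,"jaw":0},{"x":0,"y":0,"z":-70,"wx":0,"wy":0,"wz":0,"jaw":0},{"x":40,"y":30,"z":-110,"wx":0,"wy":0,"wz":0,"jaw":0},{"x":90,"y":60,"z":-120,"wx":0,"wy":0,"wz":0,"jaw":0},{"x":130,"y":100,"z":-120,"wx":0,"wy":0,"wz":0,"jaw":0},{"x":130,"y":160,"z":-120,"wx":0,"wy":0,"wz":0,"jaw":0},{"x":130,"y":190,"z":-120,"wx":0,"wy":0,"wz":0,"jaw":0},{"x":130,"y":190,"z":-120,"wx":0,"wy":0,"wz":0,"jaw":0}]'; python3 - <<'E'
from fx import *
p=[.5752,-.0343,.0758]; im=robot.read_camera("top").astype(int)
def scan(A,B,n=24):
    uv=proj("top",W(p,np.linspace(A,B,n))); print([int(v) for v in cv2.remap(im.astype(np.float32).mean(2),uv[:,:1].astype(np.float32),uv[:,1:].astype(np.float32),1).ravel()])
scan((-35,20,56),(-35,85,56),27)   # leaf edge expected y=34
scan((5,-40,60),(70,-40,60),27)  # edge expected x=22
scan((-70,-62,51),(-30,-62,51)); scan((0,-90,51),(0,-50,51)) # panel free edges at -50, -70
E
```

```text
t: 35.17
tool_pos: [0.473, 0.1419, 0.3534]
tool_rot: [-3.141, 0.002, -3.062]
contact_force: [0.4, -1.4, -0.1]
width: -0.003
grip_force: 0.0
[40, 44, 46, 47, 45, 53, 155, 168, 132, 129, 137, 165, 203, 212, 210, 211, 215, 214, 212, 212, 213, 211, 192, 180, 188, 141, 77]
[150, 148, 149, 148, 150, 146, 125, 153, 165, 22, 19, 21, 115, 208, 213, 214, 213, 210, 210, 212, 178, 165, 146, 93, 75, 76, 77]
[96, 95, 93, 94, 94, 95, 96, 95, 88, 69, 49, 41, 45, 68, 126, 159, 134, 86, 50, 42, 44, 44, 45, 49]
[93, 92, 93, 94, 93, 92, 93, 95, 94, 93, 93, 82, 63, 47, 44, 56, 89, 121, 132, 134, 132, 133, 133, 132]
```

```bash
python3 -c "
from plant import robot
print(robot.job_done())"
```

```text
the job is handed in; nothing more can be done
None
```

I handed the job in at about 35 s. The chassis, spacer and panel are stacked against both fences, then the side leaf and after it the far leaf were folded down level. Contact readings stayed at about 20 N or less, but the leaves and final panel position were checked only by pixel scan after folding, not by viewing a picture.

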